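# Close the handle mould with its own half

### The arm

A 7-joint arm with a two-finger parallel gripper is mounted at the origin on a cart in front of the work surface, level with it; the furniture and walls round the work are solid. World frame = base frame: x ahead of the robot, y to its left, z up, the work surface at z = 0. Lengths are in m, angles in degrees, forces in N, time in s.
With the tool pointing down it reaches from about 0.425 to 0.875 m from the base axis. Payload 4.7 kg.
Tool frame: the origin (TCP) lies at the very end of the fingers, on their centre line; the grasp point (between the pads) lies env.grip_point_offset behind it (env.grip_point_offset is the distance from the TCP to the grasp point, in m); z points along the fingers, y is the direction in which the jaws open and shut (so a half turn about z gives the same grasp; the last joint's range is limited). The gripper opens to 87 mm and grips with 3 to 60 N. Pads are 19 mm wide; open, the fingers measure 117 mm over their backs; the gripper's body (75 mm by 190 mm) begins 51 mm behind the grasp point.
Start: joints at [74.777, 18.392, -4.016, 83.108, 1.295, 78.541, -3.26], TCP at [0.179, -0.625, 0.223] pointing down, gripper open.
Joint ranges: [-163.93, 163.93], [-17.29, 119.83], [-79.2, 71.16], [3.27, 140.29], [-89.18, 269.18], [5.43, 117.66], [-154.24, 154.24]. Speed limits (degrees/s): [147.25, 147.25, 180, 180, 180, 180, 180].

### API

Orientations are given as [roll, pitch, yaw] about the fixed x, y, z axes, in that order (R = Rz(yaw) Ry(pitch) Rx(roll)).
In Python, from cell import env gives the robot as it stands.
- The arm moves only by the tool send_rows, never from a script. Its argument "plan" is a list of rows, each a list of 7 numbers: the finger opening in mm, from 0 to 87, then the shift along the tool's x, y, z in mm, then the turn, a rotation vector about the tool's x, y, z in rad. A call has 1 to 12 rows; each row shifts and turns the commanded pose from where the row before left it, along the tool's axes as they then stand; what a row does not reach is not made up. A row lasts 1/10 s, in which the tool goes at most 50 mm and 8.59 degrees, less where a joint would pass 70% of its speed; a pose out of reach is approached as far as the arm can. A call is refused whole if a number of a shift passes 50 or a number of a turn 0.15, either way. A call with a gripper value outside its range is refused whole. The fingers move at their own pace and stop on an object; "grip_force" is the grip in N (left out, the last holds). Time passes only in rows, so rows that do not move let the fingers close. It gives the time, the measured TCP pose, the force and the opening at its end, in the units of the state.
- env.get_obs(): the state, without advancing time (a new reading comes with each control period).
- env.read_camera(name): name is "scene" or "top" or "wrist"; returns the picture (480x640x3 uint8, red, green, blue); there is no depth.
- env.get_calibration(name): a dict with "fx", "fy", "cx", "cy" (pixels), "k1" (the pictures are not rectified: a ray, as slopes to the right and down, at radius r is drawn at 1 + k1 r^2 times it, then the intrinsics apply), "extrinsics" (4x4, takes a point from camera to world coordinates). Camera axes: x right, y down, z forward; pixel columns grow to the right and rows downward; lengths in m; the calibration is good to about 2 mm. A picture is of the moment at which its call begins: read the wrist's pose just before it. get_calibration takes no time and is no camera call; for the wrist camera it gives the pose at the moment of the call.
- env.sign_off(): hands the job in, once; it reports no verdict.
Trained networks look in the newest picture that a camera, given by its name, has taken for a name from the list of things; names that differ only in an ending like _2 or _b are one class to them, and where a whole thing is asked for, a point or a joint stands for the part that bears it (a point fixed in the world has none). Each returns a list of dicts, best first, with "confidence" (0 to 1); they miss things now and then, are a little off and sometimes report something else, mostly with a low value. They report only what shows in the picture. A call takes as long as a camera call. They do not tell look-alikes from the thing itself.
- env.regions_of(camera, query): "region" (480x640 bool, what is visible of it) and "rect" ([left, top, right, bottom] in pixels, round what is visible of it).
The state is a dict: "time_s": time; "qpos": joint angles; "joint_velocities": joint speeds; "effort": joint torques, N m; "tool_pos": TCP position; "tool_rot": TCP orientation; "force": force on the tool from outside, world axes, zero at the start; "wrist_torque": the same for the moment, N m; "grip_width": finger opening in m.
Only numpy, scipy, OpenCV 4.12 (cv2) and the standard library are available. Lean on these libraries where they do the work, as an engineer would, in place of code of your own. Each camera call takes 0.05 s, during which the arm holds its last target. There are 200 camera calls.

### The job

The lower half of a mug-handle mould lies on the bench with its keys up, but an upper half that is too small has been put on it and rides on the keys. Take that one off and lay it flat on the bench. Then pick out, from the three look-alike upper halves lying to the left, the one that has the lower half's length and width, and close the mould with it, cut-corner end over cut-corner end, so that it drops over the keys and sits fully down and flush all round. Leave the lower half where it lies, and do not disturb the two halves you do not need or the two unfired cups.

Things in the scene. Friction and masses are not known exactly. Their poses are not given: they have to be found in the camera images.
- lower_half: plaster lower half, 116 long (x) by 56 wide (y) by 30 mm high, loose, 0.32 kg. Origin: centre of its underside; z up. +x is its pouring end: corners cut at a slant, half-funnel notch. Four domed keys 6 mm high, 14 mm across, on top at x=+34, y=+/-18 and x=-43, y=+/-10 mm; they fit the 17 mm sockets of its own upper half, one way round only.
- lower_half_gate (a point): middle of the lower half's pouring end, at parting-face height: (58, 0, 30) mm in its frame
- upper_a: wrong half that starts on the lower half's keys, underside 36 mm above the bench, 0.12 kg: small plaster upper half, 94 long (x) by 46 wide (y) by 28 mm thick, parting face with four sockets down, plain back up. Origin: centre of the underside; z up. The +x end is the pouring end: corners cut at a slant, half-funnel notch; the -x end is square.
- upper_b: one of the three on the bench, 0.17 kg: middle-sized plaster upper half, 116 long (x) by 56 wide (y) by 28 mm thick, parting face with four sockets down, plain back up. Origin: centre of the underside; z up. The +x end is the pouring end: corners cut at a slant, half-funnel notch; the -x end is square.
- upper_b_gate (a point): middle of upper_b's pouring end, on its parting face: (58, 0, 0) mm in its frame
- upper_c: one of the three on the bench, 0.12 kg: small plaster upper half, 94 long (x) by 46 wide (y) by 28 mm thick, parting face with four sockets down, plain back up. Origin: centre of the underside; z up. The +x end is the pouring end: corners cut at a slant, half-funnel notch; the -x end is square.
- upper_d: one of the three on the bench, 0.24 kg: large plaster upper half, 138 long (x) by 66 wide (y) by 28 mm thick, parting face with four sockets down, plain back up. Origin: centre of the underside; z up. The +x end is the pouring end: corners cut at a slant, half-funnel notch; the -x end is square.
- cup_one: unfired clay cup, 69 mm across, 68 mm high, standing behind the work; origin at the centre of its foot
- cup_two: unfired clay cup, 66 mm across, 65 mm high, standing behind the work; origin at the centre of its foot
Not all that is in view belongs to the job. Leave any turquoise look-alike of the upper_b alone.

How it is judged (in metres and radians):
At the end, for the whole second after the job is handed in: upper_b lies on the lower half, cut ends together: centres and pouring ends within 5 mm from above, faces within 2.5 mm and 0.04 rad; the lower half is within 30 mm of its start; upper_a lies flat on the bench, either face down; both upper halves at rest (z of upper_b in the frame of lower_half between 0.027 and 0.0325 m and angle between the z axis of upper_b and the z axis of lower_half, either way round below 0.04 rad and angle between upper_b's own z axis and vertical below 0.1 rad and horizontal distance between upper_b and lower_half below 0.005 m and horizontal distance between upper_b_gate and lower_half_gate below 0.005 m and distance of lower_half from where it was at the start of the episode below 0.03 m and ((height (world z) of upper_a below 0.006 m and angle between upper_a's own z axis and vertical below 0.08 rad) or (height (world z) of upper_a below 0.034 m and angle between upper_a's own z axis and vertical above 3.06 rad)) and linear speed of each of upper_b, upper_a below 0.02 m/s); the robot touches nothing.
It fails at once if one of the two halves not needed (upper_c, upper_d) is moved more than 20 mm (distance of any of upper_c, upper_d from where it was at the start of the episode above 0.02 m).
It fails at once if a cup is moved more than 20 mm or tipped (distance of any of cup_one, cup_two from where it was at the start of the episode above 0.02 m or angle between any of cup_one, cup_two's own z axis and vertical above 0.3 rad).
It also fails if it takes over 48 s, if anything falls off the work surface, if the arm or the gripper's body presses on something with over 40 N, if the wrist force passes 120 N, or if a joint passes its speed limit or range.

## Working session

There is one attempt and no reset: what is moved stays moved. The work goes in short steps, Python scripts to look and compute and a tool call to move; the robot and the scene stay as the last step left them, time stands still between calls to the robot, and variables do not carry over. Pictures are saved under pics/ and viewed, about 8 in all and at most 12, crops included, and the job is handed in when it is done.

Besides the shell and the picture viewer there is one more tool, called after ">>>" as a command line: name --pt "numbers of a row" for each row, then --argument value for the rest. send_rows: Moves the arm, as the interface text tells. Its arguments: {"type":"object","properties":{"plan":{"type":"array"},"grip_force":{"type":"number"}},"required":["plan"]}

```bash
mkdir -p pics; ls; python3 - <<'E'
from cell import env
import cv2,numpy as np
o=env.get_obs();print({k:np.round(v,4) for k,v in o.items()},env.grip_point_offset)
for c in["top","scene"]:
    im=env.read_camera(c);cv2.imwrite(f"pics/{c}0.png",im[:,:,::-1])
    k=env.get_calibration(c);print({a:np.round(b,4).tolist() for a,b in k.items()})
    for q in["lower_half","upper_a","upper_b","cup_one"]:
        for r in env.regions_of(c,q):print(c,q,round(r["confidence"],2),np.round(r["rect"]),r["region"].sum())
E
```

```text
pics
{'time_s': np.float64(0.0), 'qpos': array([74.7761, 18.4403, -4.0162, 83.1738,  1.2964, 78.5394, -3.2603]), 'joint_velocities': array([-0.119 ,  0.0272, -0.0017, -0.0133, -0.0985, -0.0144,  0.0053]), 'effort': array([-4.00000e-04, -4.91284e+01, -4.04100e-01, -3.12527e+01,
       -6.40000e-02,  4.37000e-02,  2.00000e-04]), 'tool_pos': array([ 0.1793, -0.6242,  0.2215]), 'tool_rot': array([-1.798918e+02,  6.800000e-03,  1.603430e+01]), 'force': array([-0.3706,  1.0296, -0.0303]), 'wrist_torque': array([-0.0331,  0.0267,  0.0258]), 'grip_width': np.float64(0.0871)} 0.0187
{'fx': 556.5777, 'fy': 556.5777, 'cx': 319.7706, 'cy': 229.9122, 'k1': 0.0007, 'extrinsics': [[-0.116, -0.9728, 0.2007, 0.396], [-0.9932, 0.1144, -0.0198, 0.1621], [-0.0037, -0.2017, -0.9794, 0.936], [0.0, 0.0, 0.0, 1.0]]}
top lower_half 0.72 [462. 246. 510. 319.] 839
top upper_a 0.78 [467. 247. 513. 309.] 1900
top upper_a 0.78 [287. 211. 348. 300.] 3198
top upper_a 0.77 [366. 294. 444. 351.] 2495
top upper_a 0.61 [154. 232. 194. 301.] 2543
top upper_a 0.57 [235. 245. 266. 304.] 1606
top upper_b 0.78 [467. 247. 51
[... 314 characters left out ...]
'extrinsics': [[0.8346, -0.3863, 0.3926, 0.2239], [-0.5508, -0.5881, 0.5922, -0.3818], [0.0021, -0.7105, -0.7037, 0.6734], [0.0, 0.0, 0.0, 1.0]]}
scene lower_half 0.96 [320. 368. 396. 428.] 1171
scene upper_a 0.94 [327. 349. 392. 411.] 2152
scene upper_a 0.94 [250. 308. 320. 370.] 2522
scene upper_a 0.82 [268. 235. 340. 293.] 2296
scene upper_a 0.72 [223. 177. 281. 212.] 1307
scene upper_a 0.69 [242. 217. 294. 246.] 1040
scene upper_b 0.94 [327. 349. 392. 411.] 2152
scene upper_b 0.94 [250. 308. 320. 370.] 2522
scene upper_b 0.82 [268. 235. 340. 293.] 2296
scene upper_b 0.72 [223. 177. 281. 212.] 1307
scene upper_b 0.69 [242. 217. 294. 246.] 1040
scene cup_one 0.64 [341. 186. 375. 224.] 1055
```

View pics/top0.png

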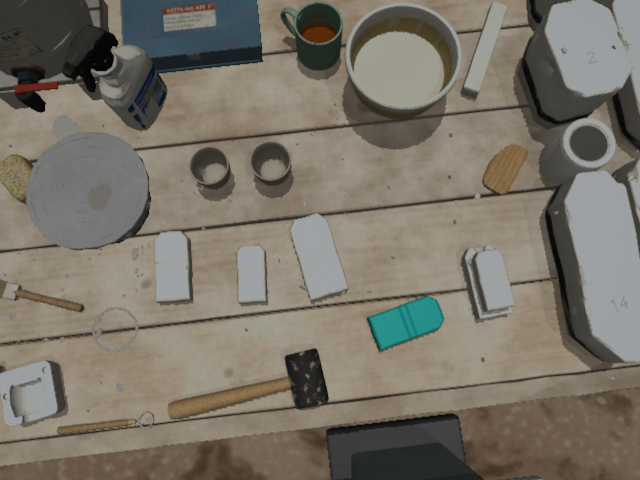

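View pics/scene0.png

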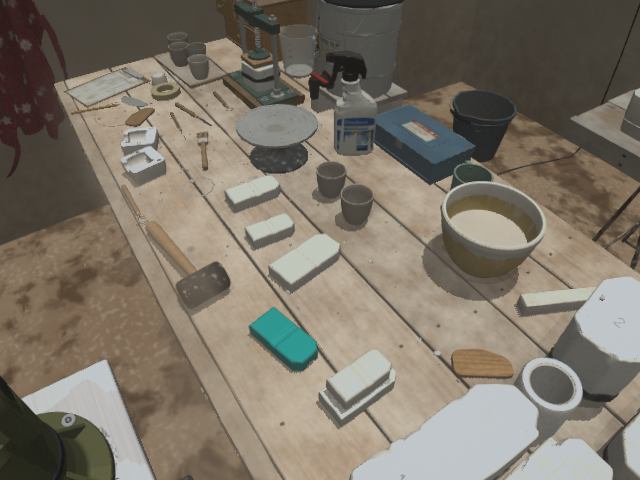

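```bash
cat > h.py <<'E'
import numpy as np,cv2
from scipy.optimize import minimize
from cell import env
def proj(k,P):
    T=np.linalg.inv(np.array(k["extrinsics"]));p=P@T[:3,:3].T+T[:3,3]
    s=p[:,:2]/p[:,2:];s=s*(1+k["k1"]*(s**2).sum(1,keepdims=True))
    return s*[k["fx"],k["fy"]]+[k["cx"],k["cy"]]
def ground(k,uv,z):
    s=(np.array(uv,float)-[k["cx"],k["cy"]])/[k["fx"],k["fy"]]
    s0=s.copy()
    for _ in range(5): s=s0/(1+k["k1"]*(s**2).sum())
    E=np.array(k["extrinsics"]);d=E[:3,:3]@[*s,1];t=(z-E[2,3])/d[2];return E[:3,3]+t*d
def prism(L,W,H,c,x,y,yaw,z0=0):
    a,b=L/2,W/2
    cx,cy=c
    o=np.array([[-a,-b],[a-cx,-b],[a,-b+cy],[a,b-cy],[a-cx,b],[-a,b]])
    R=np.array([[np.cos(yaw),-np.sin(yaw)],[np.sin(yaw),np.cos(yaw)]]);o=o@R.T+[x,y]
    return np.vstack([np.c_[o,0*o[:,:1]+z] for z in(z0,z0+H)])
def hullmask(k,P,S=4):
    h=cv2.convexHull(proj(k,P).astype(np.float32))
    m=np.zeros((480*1,640*1),np.uint8)
    cv2.fillPoly(m,[np.round(h*16).astype(np.int32)],255,cv2.LINE_AA,4);return m/255.
def iou(k,reg,P):
    m=hullmask(k,P);return np.minimum(m,reg).sum()/np.maximum(m,reg).sum()
def fit(views,L,W,H,c,x0,z0=0):
    f=lambda p:-np.mean([iou(k,r,prism(L,W,H,c,p[0],p[1],p[2],z0)) for k,r in views])
    s=np.array([[0,0,0],[.006,0,0],[0,.006,0],[0,0,.15]])
    r=minimize(f,x0,method="Nelder-Mead",options=dict(initial_simplex=np.array(x0)+s,xatol=2e-5,fatol=1e-5))
    return r.x,-r.fun
E
python3 - <<'E'
from h import *
ks={};rs={}
for c in["top","scene"]:
    ks[c]=env.get_calibration(c);env.read_camera(c)
    rs[c]=env.regions_of(c,"upper_a")
for r in rs["top"]:
    u=r["rect"];uc=[(u[0]+u[2])/2,(u[1]+u[3])/2];z=.036 if uc[0]>450 else 0
    g=ground(ks["top"],uc,z+.014);q=proj(ks["scene"],g[None])[0]
    s=min(rs["scene"],key=lambda s:np.hypot((s["rect"][0]+s["rect"][2])/2-q[0],(s["rect"][1]+s["rect"][3])/2-q[1]))
    print("obj",np.round(uc),np.round(g,3),np.round(s["rect"]),np.round(q))
    ys=np.argwhere(r["region"]).astype(float)[:,::-1]
    for L,W in((.094,.046),(.116,.056),(.138,.066)):
        best=None
        for y0 in np.radians(np.arange(0,360,30)):
            f=fit([(ks["top"],r["region"]*1.)],L,W,.028,(.012,.012),[g[0],g[1],y0],z)
            if best is None or f[1]>best[1]:best=f
        b2=fit([(ks["top"],r["region"]*1.),(ks["scene"],s["region"]*1.)],L,W,.028,(.012,.012),best[0],z)
        b3=fit([(ks["scene"],s["region"]*1.)],L,W,.028,(.012,.012),best[0],z)
        for b in(best,b2,b3):print(L,np.round(b[0][:2],4),round(np.degrees(b[0][2])%360,1),round(b[1],3))
E
```

```text
obj [492. 279.] [ 0.466 -0.119  0.05 ] [327. 349. 391. 412.] [362. 376.]
0.094 [ 0.4668 -0.1169] 3.6 0.881
0.094 [ 0.4655 -0.1185] 4.9 0.879
0.094 [ 0.4643 -0.1185] 5.5 0.879
0.116 [ 0.4755 -0.1172] 4.8 0.608
0.116 [ 0.4757 -0.1165] 10.5 0.617
0.116 [ 0.4742 -0.1154] 10.3 0.63
0.138 [ 0.4845 -0.1055] 22.6 0.445
0.138 [ 0.4838 -0.1072] 25.4 0.464
0.138 [ 0.484  -0.1072] 25.3 0.485
obj [318. 256.] [0.542 0.152 0.014] [268. 230. 341. 294.] [308. 260.]
0.094 [0.5289 0.1468] 200.7 0.529
0.094 [0.5265 0.1473] 182.1 0.579
0.094 [0.5307 0.1501] 181.5 0.648
0.116 [0.5335 0.1509] 193.4 0.776
0.116 [0.5346 0.1508] 190.3 0.818
0.116 [0.5357 0.1504] 188.8 0.875
0.138 [0.542 0.153] 9.9 0.946
0.138 [0.5424 0.1536] 11.2 0.91
0.138 [0.542  0.1537] 13.0 0.879
obj [252. 273.] [0.526 0.265 0.014] [243. 213. 298. 247.] [272. 229.]
0.094 [0.525  0.2645] 358.0 0.918
0.094 [0.5248 0.2641] 356.7 0.889
0.094 [0.522  0.2614] 354.4 0.862
0.116 [0.5278 0.263 ] 181.9 0.629
0.116 [0.5211 0.2642] 182.6 0.632
0.116 [0.5279 0.265 ] 187.4 0.641
0.138 [0.5407 0.2701] 194.1 0.46
0.138 [0.5423 0.2711] 193.5 0.479
0.138 [0.5391 0.2711] 197.3 0.499
obj [174. 267.] [0.551 0.393 0.014] [223. 178. 279. 212.] [254. 192.]
0.094 [0.5449 0.3947] 177.7 0.764
0.094 [0.5449 0.3917] 178.2 0.794
0.094 [0.5446 0.3913] 176.1 0.835
0.116 [0.5533 0.3949] 358.4 0.917
0.116 [0.5511 0.3942] 358.1 0.889
0.116 [0.5496 0.3941] 0.3 0.87
0.138 [0.5648 0.3945] 0.7 0.672
0.138 [0.5612 0.3978] 3.5 0.667
0.138 [0.5607 0.3969] 10.8 0.676
```

>>> send_rows --pt "87 0 0 -30 0 0 0.067" --pt "87 0 0 -30 0 0 0.067" --pt "87 0 0 -30 0 0 0.067" --pt "87 25 -37 0 0 0 0" --pt "87 25 -37 0 0 0 0" --pt "87 25 -37 0 0 0 0" --pt "87 25 -37 0 0 0 0" --pt "87 25 -37 0 0 0 0" --pt "87 25 -37 0 0 0 0" --pt "87 25 -37 0 0 0 0" --pt "87 25 -37 0 0 0 0" --pt "87 25 -37 0 0 0 0"

```text
time_s: 1.9
tool_pos: [0.3782, -0.2733, 0.3129]
tool_rot: [179.9, -0.0, 4.5]
force: [0.8, 0.4, 0.2]
grip_width: 0.0869
```

>>> send_rows --pt "87 25 -37 10 0 0 0" --pt "87 25 -37 30 0 0 0" --pt "87 25 -37 40 0 0 0" --pt "87 10 -20 40 0 0 0" --pt "87 0 0 0 0 0 0" --pt "87 0 0 0 0 0 0"

```text
time_s: 2.5
tool_pos: [0.4465, -0.1471, 0.2013]
tool_rot: [180.0, 0.1, 4.6]
force: [0.6, -0.8, 1.1]
grip_width: 0.0872
```

```bash
cat >> h.py <<'E'
def go(x,y,z,yaw,o=None):
    "tool-frame mm and turn to a target tool-down pose"
    from scipy.spatial.transform import Rotation as Ro
    o=o or env.get_obs();R=Ro.from_euler("xyz",o["tool_rot"],degrees=True)
    Rt=Ro.from_euler("xyz",[180,0,yaw],degrees=True)
    d=np.array([x,y,z])-o["tool_pos"]
    print("shift at cur",np.round(R.inv().apply(d)*1e3,1),"at end",np.round(Rt.inv().apply(d)*1e3,1),"turn",np.round((R.inv()*Rt).as_rotvec(),3))
E
python3 - <<'E'
from h import *
o=env.get_obs();print(o["time_s"],o["tool_pos"],o["tool_rot"],o["force"])
k=env.get_calibration("wrist");im=env.read_camera("wrist");cv2.imwrite("pics/w1.png",im[:,:,::-1])
print(np.round(k["extrinsics"],3),k["fx"],k["k1"])
for q,z in(("lower_half",0),("upper_a",.036)):
    for r in env.regions_of("wrist",q):
        print(q,r["confidence"],np.round(r["rect"]),r["region"].sum())
        if q=="upper_a":
            for y0 in(4.5,184.5):
                print(fit([(k,r["region"]*1.)],.094,.046,.028,(.012,.012),[.466,-.118,np.radians(y0)],z))
E
```

```text
2.5 [ 0.44646096 -0.14712664  0.20127928] [1.79988972e+02 6.02664549e-02 4.56827077e+00] [ 0.57773982 -0.84421251  1.1194261 ]
[[ 0.08  -0.959 -0.272  0.52 ]
 [-0.997 -0.076 -0.023 -0.141]
 [ 0.001  0.273 -0.962  0.365]
 [ 0.     0.     0.     1.   ]] 374.6045435270552 -0.07048328249057699
lower_half 0.93 [251. 128. 315. 256.] 1305
upper_a 0.87 [  1.   8.  61. 169.] 6334
(array([ 0.466     , -0.118     ,  0.07853982]), np.float64(0.0))
(array([ 0.466     , -0.118     ,  3.22013247]), np.float64(0.0))
upper_a 0.71 [251. 146. 307. 257.] 6269
(array([ 0.46460646, -0.11876665,  0.06600856]), np.float64(0.9546037168338171))
(array([ 0.46329673, -0.11891158,  3.1981647 ]), np.float64(0.9228467269541828))
upper_a 0.67 [ 75. 193. 206. 270.] 7045
(array([ 0.466     , -0.118     ,  0.07853982]), np.float64(0.0))
(array([ 0.466     , -0.118     ,  3.22013247]), np.float64(0.0))
```

View pics/w1.png

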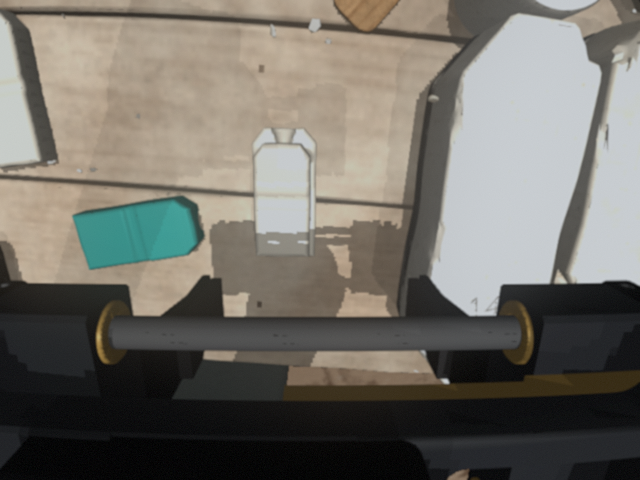

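```bash
python3 - <<'E'
from h import *
go(.4645,-.1188,.040,4)
E
```

```text
shift at cur [ 18.8 -29.  163.1] at end [ 19.1 -28.8 163.1] turn [ 0.002 -0.003  0.006]
```

>>> send_rows --pt "87 9 -15 35 0 0 0.01" --pt "87 10 -14 35 0 0 0" --pt "87 0 0 40 0 0 0" --pt "87 0 0 32 0 0 0" --pt "87 0 0 20 0 0 0" --pt "87 0 0 0 0 0 0" --pt "40 0 0 0 0 0 0" --pt "40 0 0 0 0 0 0" --pt "40 0 0 0 0 0 0" --pt "40 0 0 0 0 0 0" --pt "40 0 0 0 0 0 0" --pt "40 0 0 0 0 0 0" --grip_force 15

```text
time_s: 3.85
tool_pos: [0.4639, -0.117, 0.0397]
tool_rot: [179.9, -0.0, 3.9]
force: [0.3, -1.8, 1.7]
grip_width: 0.0469
```

>>> send_rows --pt "40 0 0 0 0 0 0" --pt "40 0 0 -15 0 0 0" --pt "40 0 0 -25 0 0 0" --pt "40 20 -7 -10 0 0 0" --pt "40 40 -13 0 0 0 0" --pt "40 40 -14 0 0 0 0" --pt "40 30 -10 0 0 0 0" --pt "40 10 -3 10 0 0 0" --pt "40 0 0 25 0 0 0" --pt "40 0 0 25 0 0 0" --pt "40 0 0 14 0 0 0" --pt "40 0 0 0 0 0 0"

```text
time_s: 5.05
tool_pos: [0.5972, -0.0604, 0.0124]
tool_rot: [-179.9, 0.3, 3.9]
force: [-0.3, 0.1, -1.9]
grip_width: 0.046
```

```bash
python3 - <<'E'
from h import *
o=env.get_obs();print(o["time_s"],o["tool_pos"],o["tool_rot"],o["force"],o["grip_width"])
im=env.read_camera("scene");cv2.imwrite("pics/s2.png",im[:,:,::-1])
E
```

```text
5.05 [ 0.59718483 -0.0603763   0.01240481] [-179.94071655    0.33595886    3.92628976] [-0.31718235  0.07426598 -1.86289791] 0.04595348303602989
```

View pics/s2.png

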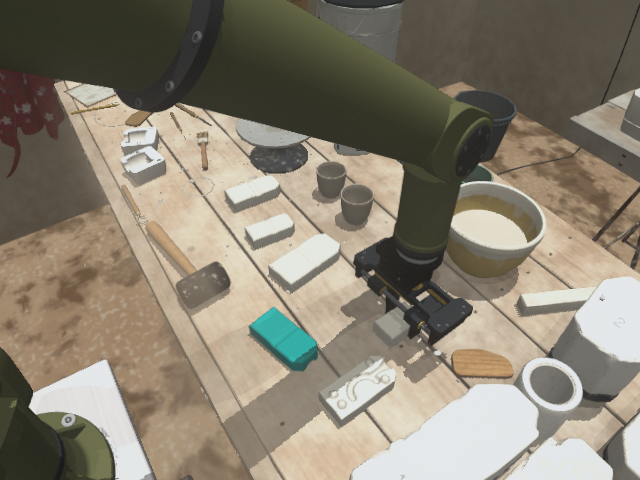

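>>> send_rows --pt "40 0 0 3 0 0 0" --pt "40 0 0 2 0 0 0" --pt "40 0 0 2 0 0 0" --pt "40 0 0 0 0 0 0"

```text
time_s: 5.5
tool_pos: [0.6001, -0.0603, 0.0086]
tool_rot: [180.0, -0.0, 3.9]
force: [-0.5, -0.9, -1.1]
grip_width: 0.0463
```

>>> send_rows --pt "40 0 0 2 0 0 0" --pt "40 0 0 0 0 0 0" --pt "40 0 0 0 0 0 0"

```text
time_s: 5.8
tool_pos: [0.6, -0.0602, 0.0063]
tool_rot: [180.0, 0.0, 3.9]
force: [0.7, 0.3, -1.1]
grip_width: 0.046
```

>>> send_rows --pt "40 0 0 1 0 0 0" --pt "40 0 0 0 0 0 0" --pt "40 0 0 0 0 0 0"

```text
time_s: 6.1
tool_pos: [0.6, -0.0601, 0.0052]
tool_rot: [180.0, 0.0, 3.9]
force: [-1.1, 0.1, -1.3]
grip_width: 0.0458
```

>>> send_rows --pt "40 0 0 1.5 0 0 0" --pt "40 0 0 0 0 0 0" --pt "40 0 0 0 0 0 0"

```text
time_s: 6.4
tool_pos: [0.6001, -0.0601, 0.0038]
tool_rot: [180.0, -0.0, 3.9]
force: [0.2, 0.1, -1.8]
grip_width: 0.0454
```

>>> send_rows --pt "87 0 0 0 0 0 0" --pt "87 0 0 0 0 0 0" --pt "87 0 0 0 0 0 0" --pt "87 0 0 -20 0 0 0" --pt "87 0 0 -35 0 0 0" --pt "87 0 0 -45 0 0 0" --pt "87 -41 12 -45 0 0 0" --pt "87 -41 12 -45 0 0 0" --pt "87 -41 12 0 0 0 0" --pt "87 -35 12 0 0 0 0" --pt "87 0 0 0 0 0 0" --pt "87 0 0 0 0 0 0"

```text
time_s: 7.6
tool_pos: [0.4612, -0.1137, 0.1768]
tool_rot: [179.9, -0.1, 3.9]
force: [-0.1, 0.9, -0.1]
grip_width: 0.0871
```

```bash
python3 - <<'E'
from h import *
o=env.get_obs();print(o["time_s"],o["tool_pos"],o["tool_rot"])
k=env.get_calibration("wrist");im=env.read_camera("wrist");cv2.imwrite("pics/w3.png",im[:,:,::-1])
for r in env.regions_of("wrist","lower_half"):
    print(r["confidence"],np.round(r["rect"]),r["region"].sum())
    for H in(.03,.033):
      for c in(.012,.016):print(fit([(k,r["region"]*1.)],.116,.056,H,(c,c),[.465,-.118,.07],0))
x0,y0,x1,y1=200,90,440,270
cv2.imwrite("pics/w3c.png",cv2.resize(im[y0:y1,x0:x1,::-1],None,fx=3.3,fy=3.3,interpolation=cv2.INTER_CUBIC))
kt=env.get_calibration("top");env.read_camera("top")
for q in("lower_half","upper_a"):
  for r in env.regions_of("top",q):print("top",q,round(r["confidence"],2),np.round(r["rect"]))
  
E
```

```text
7.6 [ 0.46115375 -0.11368138  0.17682821] [ 1.79914240e+02 -6.55895598e-02  3.85327172e+00]
0.93 [285. 146. 353. 282.] 8588
(array([ 0.46495019, -0.11809989,  0.07227074]), np.float64(0.9688345255485777))
(array([ 0.46575735, -0.11837146,  0.07337174]), np.float64(0.9550354861603976))
(array([ 0.4653114 , -0.11814379,  0.07053579]), np.float64(0.9509270346487587))
(array([ 0.46663137, -0.11833377,  0.06949598]), np.float64(0.9486845950964589))
top lower_half 0.9 [470. 298. 512. 318.]
top upper_a 0.9 [417. 178. 458. 235.]
top upper_a 0.9 [235. 244. 267. 301.]
top upper_a 0.77 [366. 297. 443. 347.]
top upper_a 0.63 [288. 210. 349. 300.]
top upper_a 0.62 [151. 232. 193. 303.]
```

View pics/w3c.png

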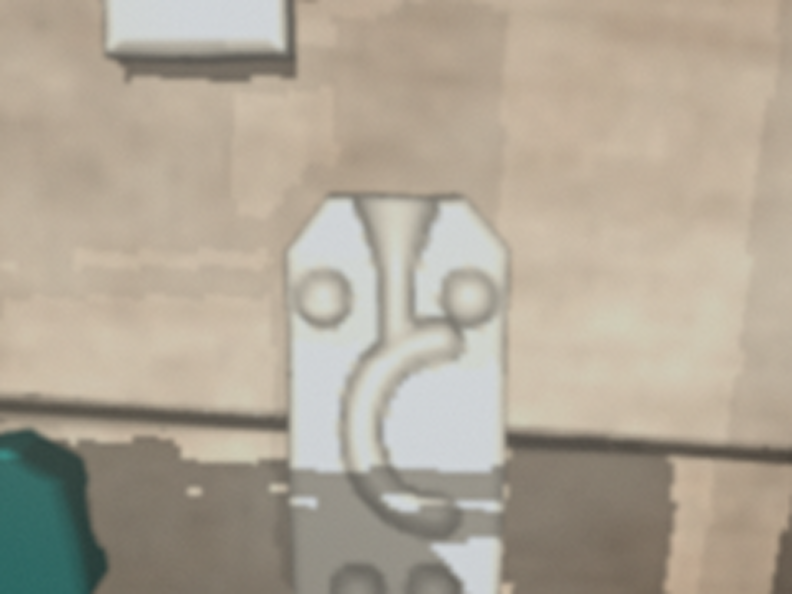

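```bash
cat > lk.py <<'E'
from h import *
from scipy.optimize import least_squares
def pose(k,obj,uv,x0):
    obj=np.array(obj);uv=np.array(uv)
    def f(p):
        c,s=np.cos(p[2]),np.sin(p[2]);P=np.c_[p[0]+c*obj[:,0]-s*obj[:,1],p[1]+s*obj[:,0]+c*obj[:,1],obj[:,2]]
        return (proj(k,P)-uv).ravel()
    r=least_squares(f,x0,x_scale=[.01,.01,.1]);return r.x,np.round(r.fun,1)
E
python3 - <<'E'
from lk import *
k=env.get_calibration("wrist")
cr=lambda u,v:[u/3.3+200-.5+.15,v/3.3+90-.5+.15]
keys=[[.034,.018,.033],[.034,-.018,.033]]
p,r=pose(k,keys+[[.058,.0175,.03],[.058,-.0175,.03]],[cr(323,297),cr(469,297),cr(330,195),cr(464,195)],[.465,-.118,.07]);print(p,r)
p,r=pose(k,keys,[cr(323,297),cr(469,297)],[.465,-.118,.07]);print(p,r)
P=prism(.116,.056,.03,(.012,.0105),.465,-.1181,.0722);print(np.round((proj(k,P)-[199.65,89.65])*3.3)[6:])
E
```

```text
[ 0.46568351 -0.11609244  0.06835328] [ 0.2 -0.5 -0.  -0.3 -1.4  0.3  1.2  0.5]
[ 0.46536708 -0.11613608  0.07111715] [ 0.1 -0.  -0.1 -0. ]
[[506. 639.]
 [517. 249.]
 [475. 200.]
 [332. 200.]
 [291. 249.]
 [298. 640.]]
```

>>> send_rows --pt "87 0 0 0 0 0 0.05" --pt "87 0 0 0 0 0 0.052" --pt "87 5 -30 0 0 0 0" --pt "87 6 -45 0 0 0 0" --pt "87 6 -45 0 0 0 0" --pt "87 6 -45 0 0 0 0" --pt "87 6 -45 0 0 0 0" --pt "87 6 -45 0 0 0 0" --pt "87 6 -45 0 0 0 0" --pt "87 6 -45 0 0 0 0" --pt "87 6 -45 0 0 0 0" --pt "87 6 -45 0 0 0 0"

```text
time_s: 9.05
tool_pos: [0.535, 0.3221, 0.1756]
tool_rot: [-180.0, 0.1, -1.9]
force: [0.6, 0.7, 0.2]
grip_width: 0.0869
```

>>> send_rows --pt "87 6 -45 0 0 0 0" --pt "87 5 -34 0 0 0 0" --pt "87 0 0 0 0 0 0" --pt "87 0 0 0 0 0 0"

```text
time_s: 9.45
tool_pos: [0.5474, 0.3998, 0.1751]
tool_rot: [-180.0, 0.1, -1.8]
force: [0.1, 0.6, 0.0]
grip_width: 0.0872
```

```bash
python3 - <<'E'
from lk import *
o=env.get_obs();print(o["time_s"],o["tool_pos"],o["tool_rot"])
k=env.get_calibration("wrist");im=env.read_camera("wrist");cv2.imwrite("pics/w4.png",im[:,:,::-1])
for r in env.regions_of("wrist","upper_b"):
    print(r["confidence"],np.round(r["rect"]),r["region"].sum())
    f=fit([(k,r["region"]*1.)],.116,.056,.028,(.012,.0105),[.552,.394,-.03],0)
    if f[1]>.3:
      print(f);P=prism(.116,.056,.028,(.012,.0105),*f[0]);print(np.round((proj(k,P)-[199.65,89.65])*3.3)[6:])
x0,y0,x1,y1=200,90,440,270
cv2.imwrite("pics/w4c.png",cv2.resize(im[y0:y1,x0:x1,::-1],None,fx=3.3,fy=3.3,interpolation=cv2.INTER_CUBIC))
E
```

```text
9.45 [0.54739386 0.39983099 0.17512059] [-1.79988530e+02  1.33443287e-01 -1.75411427e+00]
0.74 [538. 141. 627. 284.] 11385
0.65 [428. 184. 500. 296.] 5941
```

View pics/w4c.png

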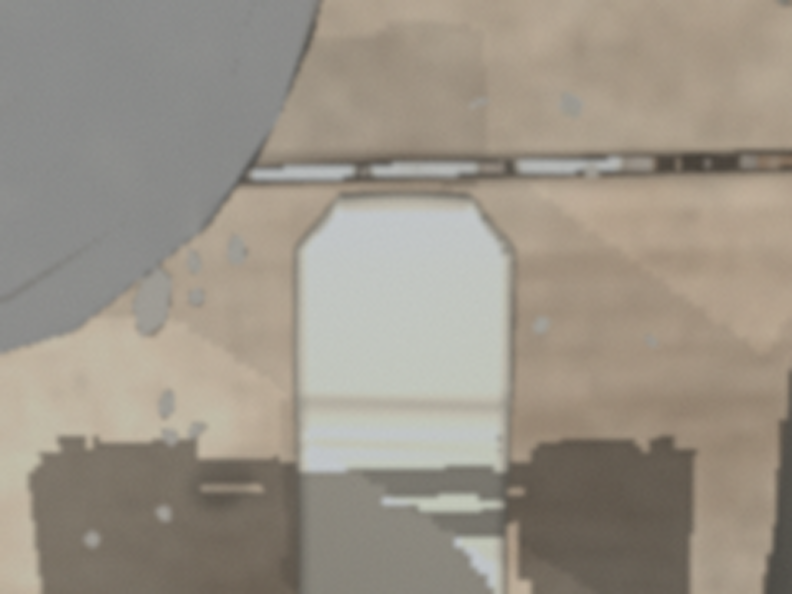

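```bash
python3 - <<'E'
from lk import *
kt=env.get_calibration("top");ks=env.get_calibration("scene")
for z in(.05,.07,.09,.11,.13):
    g=ground(kt,(88,190),z);print(z,g[:2],proj(ks,g[None]),[np.round(ground(kt,p,z)[:2],3) for p in((88,246),(115,241),(140,222),(149,195))])
print(env.get_calibration("wrist")["cx"])
go(.5474,.3950,.006,-1.8)
im=cv2.imread("pics/w4.png").astype(int);print(im[140:240:20,280:365].sum(2)[:, ::3])
E
```

```text
0.05 [0.68914634 0.51661885] [[279.30314821 134.57549527]] [array([0.595, 0.52 ]), array([0.598, 0.476]), array([0.625, 0.434]), array([0.669, 0.417])]
0.07 [0.68252929 0.5086159 ] [[278.04827627 129.69584521]] [array([0.59 , 0.512]), array([0.594, 0.469]), array([0.62 , 0.428]), array([0.663, 0.411])]
0.09 [0.67591224 0.50061294] [[276.74779265 124.63713669]] [array([0.586, 0.504]), array([0.589, 0.462]), array([0.615, 0.422]), array([0.656, 0.405])]
0.11 [0.66929519 0.49260999] [[275.39928696 119.38979165]] [array([0.581, 0.495]), array([0.584, 0.455]), array([0.609, 0.416]), array([0.65, 0.4 ])]
0.13 [0.66267813 0.48460704] [[274.00018771 113.94358042]] [array([0.577, 0.487]), array([0.58 , 0.448]), array([0.604, 0.409]), array([0.644, 0.394])]
314.3293332284122
shift at cur [ -1.1   2.  169.7] at end [ -1.2   2.2 169.7] turn [ 0.001  0.001 -0.003]
[[349 339 435 461 457 457 454 456 450 367 302 426 435 506 508 502 509 518
  517 516 508 486 383 393 341 297 521 542 537]
 [474 470 466 456 404 485 583 587 587 586 587 589 589 588 587 588 589 586
  585 585 588 586 584 468 422 476 471 471 470]
 [478 483 486 415 568 581 582 585 582 582 584 585 584 586 586 584 582 582
  583 584 581 584 582 584 558 381 447 451 446]
 [485 486 485 422 559 583 581 579 582 582 581 580 581 579 583 579 577 577
  579 580 578 582 578 581 548 381 440 443 441]
 [492 496 460 412 552 587 583 591 588 585 584 586 586 589 586 585 584 585
  584 584 581 583 581 582 508 397 409 404 401]]
```

>>> send_rows --pt "87 -10 2 30 0 0 0" --pt "87 -8 1.5 40 0 0 0" --pt "87 0 0 40 0 0 0" --pt "87 0 0 35 0 0 0" --pt "87 0 0 18 0 0 0" --pt "87 0 0 7 0 0 0" --pt "87 0 0 0 0 0 0" --pt "50 0 0 0 0 0 0" --pt "50 0 0 0 0 0 0" --pt "50 0 0 0 0 0 0" --pt "50 0 0 0 0 0 0" --pt "50 0 0 0 0 0 0" --grip_force 25

```text
time_s: 10.75
tool_pos: [0.5304, 0.3951, 0.0067]
tool_rot: [180.0, -0.0, -1.9]
force: [-1.1, 0.5, 4.4]
grip_width: 0.0557
```

>>> send_rows --pt "50 0 0 0 0 0 0" --pt "50 0 0 -8 0 0 0" --pt "50 -20 0 -3 0 0 0" --pt "50 -35 0 0 0 0 0" --pt "50 -10 0 0 0 0 0" --pt "50 0 0 6 0 0 0" --pt "50 0 0 4 0 0 0" --pt "50 0 0 0 0 0 0" --pt "50 0 0 0 0 0 0"

```text
time_s: 11.65
tool_pos: [0.4663, 0.397, 0.0068]
tool_rot: [180.0, 0.0, -2.0]
force: [0.6, 0.7, -2.2]
grip_width: 0.0556
```

>>> send_rows --pt "87 0 0 0 0 0 0" --pt "87 0 0 0 0 0 0" --pt "87 0 0 0 0 0 0" --pt "87 0 0 -15 0 0 0" --pt "87 0 0 -35 0 0 0" --pt "87 10 0 -40 0 0 0" --pt "87 10 0 -40 0 0 0" --pt "87 0 0 -39 0 0 0" --pt "87 0 0 0 0 0 0" --pt "87 0 0 0 0 0 0"

```text
time_s: 12.65
tool_pos: [0.4856, 0.3976, 0.1785]
tool_rot: [-179.9, -0.2, -1.9]
force: [-0.3, -0.2, 0.3]
grip_width: 0.0868
```

```bash
cat >> lk.py <<'E'
def edges(f,rows=range(165,232,6),fr=range(305,330,4)):
    "subpixel side and front edge positions by strongest gradient near expected places"
    g=cv2.GaussianBlur(cv2.imread(f),(3,3),0).astype(float)[:,:,0]  # blue: wood is low
    out=[]
    for y in rows:
        d=np.diff(g[y]);L=[];
        for a,b,s in((272,312,1),(330,372,-1)):
            w=np.clip(s*d[a:b],0,None);i=w.argmax();j=np.arange(max(0,i-2),min(len(w),i+3));L.append(a+.5+(j*w[j]).sum()/w[j].sum())
        out.append((y,*L))
    F=[]
    for x in fr:
        d=np.diff(g[:,x]);w=np.clip(d[130:170],0,None);i=w.argmax();j=np.arange(max(0,i-2),min(len(w),i+3));F.append((x,130.5+(j*w[j]).sum()/w[j].sum()))
    return np.array(out),np.array(F)
E
python3 - <<'E'
from lk import *
o=env.get_obs();print(o["time_s"],o["tool_pos"],o["tool_rot"])
k=env.get_calibration("wrist");im=env.read_camera("wrist");cv2.imwrite("pics/w5.png",im[:,:,::-1])
for f in("w3","w5"):
    e,F=edges(f"pics/{f}.png");print(np.round(np.c_[e,(e[:,1]+e[:,2])/2],1).tolist());print(np.round(F,1).tolist())
a,b=[cv2.imread(f"pics/{f}.png")[120:290,230:420] for f in("w3","w5")]
cv2.imwrite("pics/cmp.png",cv2.resize(np.hstack([a,b]),None,fx=2.1,fy=2.1,interpolation=cv2.INTER_CUBIC))
E
```

```text
12.65 [0.48555667 0.39756784 0.17845023] [-1.79903861e+02 -1.58057962e-01 -1.88526982e+00]
[[165.0, 287.9, 351.3, 319.6], [171.0, 287.4, 352.0, 319.7], [177.0, 306.3, 333.1, 319.7], [183.0, 306.4, 333.0, 319.7], [189.0, 288.5, 350.9, 319.7], [195.0, 288.3, 350.8, 319.6], [201.0, 288.4, 350.9, 319.7], [207.0, 288.4, 351.0, 319.7], [213.0, 288.4, 350.9, 319.6], [219.0, 287.6, 351.4, 319.5], [225.0, 288.6, 352.4, 320.5], [231.0, 287.7, 348.8, 318.3]]
[[305.0, 150.1], [309.0, 156.5], [313.0, 150.1], [317.0, 150.2], [321.0, 150.5], [325.0, 150.7], [329.0, 164.5]]
[[165.0, 288.8, 343.6, 316.2], [171.0, 285.8, 347.6, 316.7], [177.0, 285.9, 347.7, 316.8], [183.0, 285.8, 347.5, 316.7], [189.0, 285.7, 347.5, 316.6], [195.0, 285.6, 347.5, 316.5], [201.0, 285.5, 347.2, 316.4], [207.0, 285.6, 347.1, 316.3], [213.0, 285.6, 345.9, 315.8], [219.0, 285.9, 346.5, 316.2], [225.0, 285.9, 346.1, 316.0], [231.0, 285.5, 347.0, 316.3]]
[[305.0, 153.9], [309.0, 153.8], [313.0, 153.7], [317.0, 153.7], [321.0, 153.8], [325.0, 153.9], [329.0, 153.9]]
```

View pics/cmp.png

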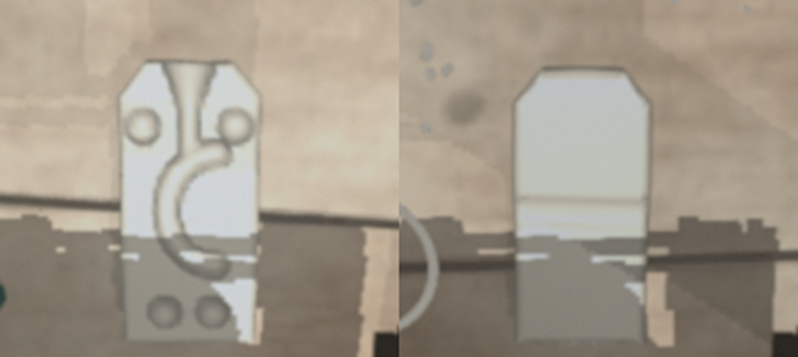

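```bash
python3 - <<'E'
from lk import *
for f in("w3","w5"):
    g=cv2.GaussianBlur(cv2.imread(f"pics/{f}.png"),(3,3),0).astype(int)[:,:,0]
    for x in((303,306,336) if f=="w3" else(303,310,318,328)): print(f,x,"front",g[143:163,x].tolist(),"rear",g[268:292,x].tolist())
k=env.get_calibration("wrist");o=env.get_obs()
print(k["cx"],k["cy"],np.round(k["extrinsics"],3).tolist())
# predicted front/rear rows & mid col for object centred at tool rel (d,0), same yaw
from scipy.spatial.transform import Rotation as Ro
ps=np.radians(o["tool_rot"][2]);t=np.array([np.cos(ps),np.sin(ps)]);n=np.array([-t[1],t[0]])
def pr(d,s,z,tz):
    # tool height tz instead of actual: shift z accordingly
    pts=[[*(o["tool_pos"][:2]+t*(d+a)+n*s),z+o["tool_pos"][2]-tz] for a in(.058,.0,-.058)]
    return np.round(proj(k,np.array(pts)),1).tolist()
print("lower z.03",pr(0,0,.03,.1768),pr(.004,0,.03,.1768));print("b",pr(0,0,.028,.1785),pr(.004,0,.028,.1785))
E
```

```text
w3 303 front [140, 141, 141, 140, 134, 127, 138, 168, 196, 209, 214, 215, 215, 215, 214, 214, 214, 214, 215, 215] rear [114, 116, 116, 115, 114, 114, 118, 124, 129, 131, 132, 131, 129, 123, 114, 106, 102, 102, 102, 102, 103, 104, 105, 105]
w3 306 front [141, 141, 142, 141, 135, 126, 130, 149, 170, 184, 192, 198, 204, 210, 214, 215, 214, 215, 215, 214] rear [127, 128, 128, 126, 124, 119, 115, 114, 119, 127, 131, 131, 129, 124, 116, 106, 101, 101, 102, 103, 104, 105, 104, 105]
w3 336 front [150, 150, 150, 150, 144, 132, 126, 141, 170, 195, 208, 213, 213, 212, 212, 212, 211, 211, 210, 210] rear [110, 111, 111, 110, 109, 110, 114, 121, 127, 132, 133, 132, 129, 123, 115, 110, 109, 108, 107, 107, 106, 106, 106, 105]
w5 303 front [131, 129, 127, 125, 125, 126, 126, 122, 112, 109, 120, 140, 156, 168, 180, 189, 194, 195, 194, 194] rear [120, 120, 120, 120, 119, 119, 120, 119, 119, 119, 119, 118, 114, 108, 101, 96, 94, 93, 94, 93, 93, 93, 93, 92]
w5 310 front [123, 123, 122, 122, 122, 122, 122, 119, 112, 114, 129, 147, 160, 170, 181, 189, 194, 194, 194, 193] rear [121, 121, 121, 120, 120, 121,
[... 211 characters left out ...]
2, 121, 121, 121, 121, 121, 121, 120, 120, 120, 119, 115, 110, 106, 102, 99, 97, 97, 97, 97, 96, 96, 96]
w5 328 front [124, 123, 122, 122, 124, 126, 127, 123, 114, 110, 122, 141, 157, 167, 178, 188, 194, 195, 194, 193] rear [122, 122, 122, 122, 121, 121, 121, 121, 121, 121, 120, 119, 116, 111, 106, 102, 99, 97, 96, 95, 94, 95, 95, 95]
314.3293332284122 238.40897520382794 [[-0.033, -0.962, -0.271, 0.559], [-0.999, 0.032, 0.008, 0.395], [0.001, 0.271, -0.962, 0.341], [0.0, 0.0, 0.0, 1.0]]
lower z.03 [[314.4, 153.3], [314.4, 222.7], [314.4, 285.8]] [[314.4, 148.2], [314.4, 218.1], [314.4, 281.6]]
b [[314.4, 153.0], [314.4, 221.7], [314.4, 284.2]] [[314.4, 148.1], [314.4, 217.1], [314.4, 280.1]]
```

>>> send_rows --pt "87 0 0 30 0 0 0" --pt "87 0 0 45 0 0 0" --pt "87 0 0 45 0 0 0" --pt "87 0 0 30 0 0 0" --pt "87 0 0 15 0 0 0" --pt "87 0 0 7 0 0 0" --pt "87 0 0 0 0 0 0" --pt "50 0 0 0 0 0 0" --pt "50 0 0 0 0 0 0" --pt "50 0 0 0 0 0 0" --pt "50 0 0 0 0 0 0" --pt "50 0 0 0 0 0 0" --grip_force 25

```text
time_s: 13.9
tool_pos: [0.4855, 0.3967, 0.0047]
tool_rot: [180.0, -0.0, -1.9]
force: [-0.5, -0.9, 4.4]
grip_width: 0.0561
```

```bash
python3 - <<'E'
from h import *
o=env.get_obs();print(o["tool_pos"],o["tool_rot"],o["grip_width"]);go(.4633,-.1167,.1,4.3)
E
```

```text
[0.48545784 0.39674287 0.00474899] [ 1.79992523e+02 -3.54220033e-02 -1.91109649e+00] 0.05605219216822433
shift at cur [ -5.  513.9 -95.2] at end [-60.6 510.3 -95.3] turn [ 0.    -0.001 -0.108]
```

>>> send_rows --pt "50 0 0 0 0 0 0" --pt "50 0 0 -15 0 0 0" --pt "50 0 0 -40 0 0 0" --pt "50 0 0 -40 0 0 -0.036" --pt "50 0 0 0 0 0 -0.036" --pt "50 0 0 0 0 0 -0.036" --pt "50 -3 25 0 0 0 0" --pt "50 -5 42 0 0 0 0" --pt "50 -5 45 0 0 0 0" --pt "50 -5 45 0 0 0 0" --pt "50 -5 45 0 0 0 0" --pt "50 -5 45 0 0 0 0"

```text
time_s: 15.1
tool_pos: [0.4753, 0.1469, 0.0999]
tool_rot: [180.0, -0.0, 4.3]
force: [1.1, -0.7, -1.4]
grip_width: 0.0559
```

>>> send_rows --pt "50 -5 45 0 0 0 0" --pt "50 -5 45 0 0 0 0" --pt "50 -5 45 0 0 0 0" --pt "50 -5 45 0 0 0 0" --pt "50 -5 40 0 0 0 0" --pt "50 -5 25 0 0 0 0" --pt "50 -3 14 0 0 0 0" --pt "50 0 0 0 0 0 0" --pt "50 0 0 0 0 0 0" --pt "50 0 0 0 0 0 0"

```text
time_s: 16.1
tool_pos: [0.4626, -0.1101, 0.0994]
tool_rot: [-180.0, -0.0, 4.5]
force: [-0.5, 0.1, -1.4]
grip_width: 0.056
```

```bash
python3 - <<'E'
from h import *
o=env.get_obs();print(o["time_s"],o["tool_pos"],o["tool_rot"],o["grip_width"]);go(.4633,-.1167,.05,4.3,o)
E
```

```text
16.1 [ 0.46257827 -0.1101247   0.09944482] [-1.79968535e+02 -1.32392298e-02  4.47386008e+00] 0.056001872405327904
shift at cur [ 0.2  6.6 49.4] at end [ 0.2  6.6 49.4] turn [-0.001 -0.     0.003]
```

>>> send_rows --pt "50 0 6.5 5 0 0 0" --pt "50 0 0 22 0 0 0" --pt "50 0 0 20 0 0 0" --pt "50 0 0 4 0 0 0" --pt "50 0 0 0 0 0 0" --pt "50 0 0 0 0 0 0"

```text
time_s: 16.7
tool_pos: [0.4634, -0.1187, 0.049]
tool_rot: [180.0, -0.1, 4.3]
force: [-0.4, 0.3, -2.3]
grip_width: 0.0557
```

```bash
python3 - <<'E'
from h import *
for i in range(3):
    im=env.read_camera("scene");o=env.get_obs();print(o["time_s"],o["tool_pos"],o["tool_rot"],o["grip_width"],o["force"])
go(.4633,-.1167,.0347,4.3,o)
a=im[330:430,290:420,::-1]
im=env.read_camera("wrist");b=im[200:300,230:400,::-1]
cv2.imwrite("pics/m6.png",np.hstack([cv2.resize(a,(520,400),interpolation=cv2.INTER_CUBIC)]))
E
```

```text
16.75 [ 0.46359981 -0.11883266  0.04925347] [ 1.79957510e+02 -8.98541124e-02  4.31131622e+00] 0.055760360434770916 [-0.12812108 -0.525639   -1.03188027]
16.8 [ 0.46358112 -0.11892987  0.04930008] [ 1.79948544e+02 -9.43685552e-02  4.30079854e+00] 0.055868189277505156 [ 1.35733015  0.20673695 -0.78095938]
16.85 [ 0.46349086 -0.11895081  0.0492412 ] [ 1.79947745e+02 -9.10750135e-02  4.29676277e+00] 0.0554448533451089 [ 0.2048309  -0.81752265 -1.88351248]
shift at cur [-0.  -2.3 14.5] at end [-0.  -2.3 14.5] turn [ 0.001 -0.002 -0.   ]
```

View pics/m6.png

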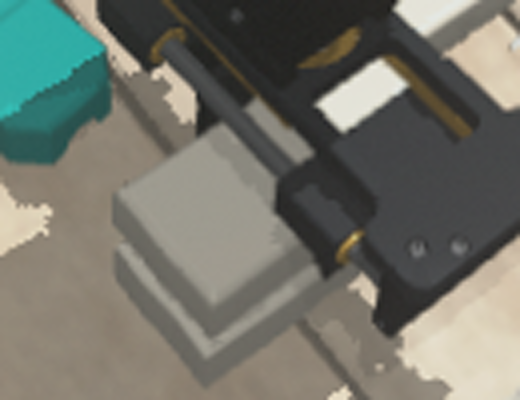

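>>> send_rows --pt "50 0 -2.3 0 0 0 0" --pt "50 0 0 4 0 0 0" --pt "50 0 0 3 0 0 0" --pt "50 0 0 2 0 0 0" --pt "50 0 0 0 0 0 0" --pt "50 0 0 0 0 0 0" --pt "50 0 0 0 0 0 0"

```text
time_s: 17.6
tool_pos: [0.4626, -0.1165, 0.0394]
tool_rot: [180.0, -0.0, 4.3]
force: [-0.7, -1.0, -1.7]
grip_width: 0.0562
```

>>> send_rows --pt "50 0 0 2 0 0 0" --pt "50 0 0 0 0 0 0" --pt "50 0 0 0 0 0 0"

```text
time_s: 17.9
tool_pos: [0.4625, -0.1165, 0.0373]
tool_rot: [-180.0, 0.0, 4.3]
force: [-0.2, -0.0, -1.5]
grip_width: 0.0557
```

>>> send_rows --pt "50 0.5 0 1 0 0 0" --pt "50 0 0 0 0 0 0" --pt "50 0 0 1 0 0 0" --pt "50 0 0 0 0 0 0" --pt "50 0 0 0 0 0 0"

```text
time_s: 18.4
tool_pos: [0.463, -0.1164, 0.0353]
tool_rot: [180.0, 0.0, 4.3]
force: [0.3, -0.0, -1.8]
grip_width: 0.0559
```

>>> send_rows --pt "50 0 0 0.6 0 0 0" --pt "50 0 0 0 0 0 0" --pt "50 0 0 0 0 0 0"

```text
time_s: 18.7
tool_pos: [0.4631, -0.1165, 0.0347]
tool_rot: [180.0, -0.0, 4.3]
force: [0.2, -0.5, -1.0]
grip_width: 0.0558
```

>>> send_rows --pt "50 0 0 0.5 0 0 0" --pt "50 0 0 0 0 0 0" --pt "50 0 0 0 0 0 0"

```text
time_s: 19.0
tool_pos: [0.4631, -0.1165, 0.0347]
tool_rot: [180.0, 0.0, 4.3]
force: [-2.1, -0.4, 5.7]
grip_width: 0.0554
```

>>> send_rows --pt "87 0 0 0 0 0 0" --pt "87 0 0 0 0 0 0" --pt "87 0 0 0 0 0 0" --pt "87 0 0 -10 0 0 0" --pt "87 0 0 -30 0 0 0" --pt "87 0 0 -45 0 0 0" --pt "87 0 0 -45 0 0 0" --pt "87 0 0 -30 0 0 0" --pt "87 0 0 0 0 0 0" --pt "87 0 0 0 0 0 0"

```text
time_s: 20.0
tool_pos: [0.4633, -0.1165, 0.1951]
tool_rot: [179.9, -0.1, 4.3]
force: [0.3, 0.3, -1.0]
grip_width: 0.0875
```

```bash
python3 - <<'E'
from lk import *
o=env.get_obs();print(o["time_s"],o["tool_pos"],o["tool_rot"])
im=env.read_camera("wrist");cv2.imwrite("pics/w7.png",im[:,:,::-1]);s=env.read_camera("scene");cv2.imwrite("pics/s7.png",s[:,:,::-1])
a=cv2.resize(s[290:430,290:440,::-1],None,fx=2.8,fy=2.8,interpolation=cv2.INTER_CUBIC)
b=cv2.resize(im[80:290,200:420,::-1],(411,392),interpolation=cv2.INTER_CUBIC)[:,:370]
cv2.imwrite("pics/m7.png",np.hstack([a,b]))
E
```

```text
20.0 [ 0.46334164 -0.11653804  0.19509608] [ 1.79930983e+02 -8.76096616e-02  4.28978384e+00]
```

View pics/m7.png

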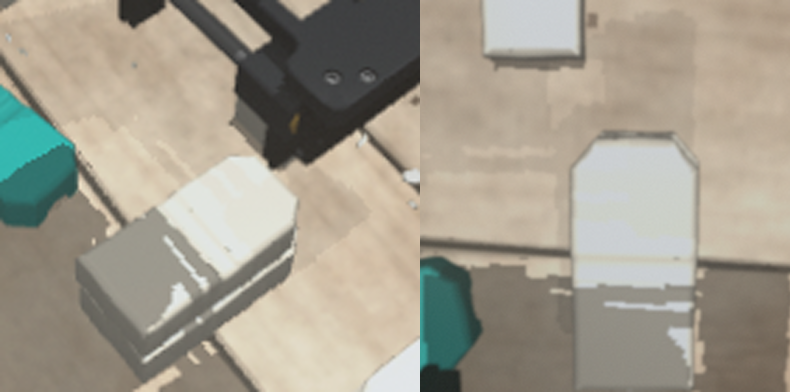

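```bash
python3 - <<'E'
from lk import *
ks=env.get_calibration("scene")
s=cv2.imread("pics/s7.png")
# predicted outlines: closed mould and upper_a flat on the bench
for L,W,H,x,y,w,z,c in((.116,.056,.028,.4645,-.1167,4.2,.030,(0,0,255)),(.116,.056,.030,.4645,-.1167,4.2,0,(255,0,0)),(.094,.046,.028,.6008,-.0615,3.9,0,(0,160,0))):
    P=proj(ks,prism(L,W,H,(.012,.0105),x,y,np.radians(w),z))
    P4=[P[:6],P[6:]]
    for q in P4: cv2.polylines(s,[np.round(q*16).astype(np.int32)],True,c,1,cv2.LINE_AA,4)
a=cv2.resize(s[250:430,270:490],None,fx=3.3,fy=3.3,interpolation=cv2.INTER_CUBIC)
cv2.imwrite("pics/m8.png",a)
for n in("scene",):
  for q in("upper_b","cup_one"):
    for r in env.regions_of(n,q):print(q,round(r["confidence"],2),np.round(r["rect"]))
E
```

```text
upper_b 0.76 [243. 214. 297. 248.]
upper_b 0.75 [267. 246. 328. 295.]
upper_b 0.74 [249. 309. 317. 373.]
upper_b 0.57 [372. 325. 388. 344.]
upper_b 0.57 [316. 345. 395. 417.]
cup_one 0.43 [319. 345. 394. 418.]
```

View pics/m8.png

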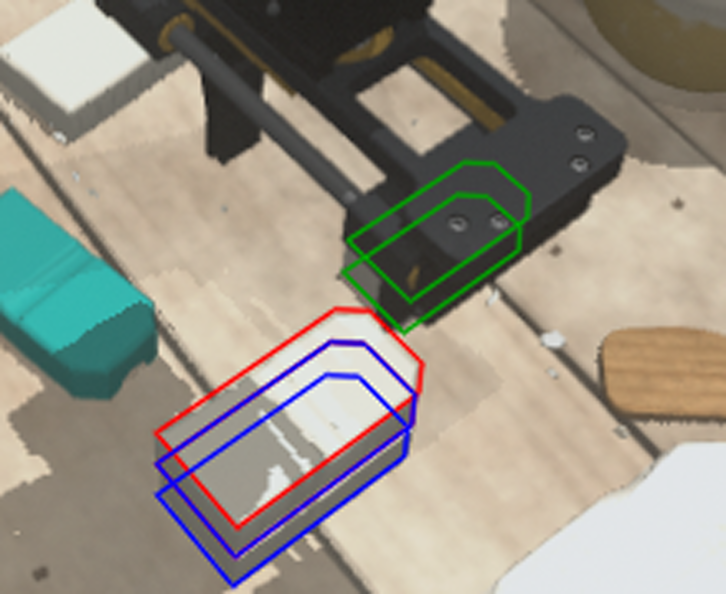

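```bash
python3 -c "
from cell import env
print(env.get_obs()['time_s']);print(env.sign_off())"
```

```text
20.2
the job is handed in; nothing more can be done
None
```

I closed the mould with upper_b, cut end over cut end, and handed the job in at about 20 s; sign-off gives no verdict. The small upper_a came off first and lies flat on the bench at about (0.60, -0.06).

Size fits in the top and scene images picked out upper_b as the leftmost of the three. I moved it about 65 mm towards the robot so the gripper would clear the banding wheel. Then I regripped it near its middle and lowered it onto the keys.

**Seating:** contact came with the tool 30.0 mm higher than when upper_b was gripped on the bench, which is the seated height.

**Alignment:** predicted outlines of the closed mould match the last scene picture. A thin light rim shows along the lower half's right (−y) side. It could be a chamfer or an offset of about 1 mm, and I did not find out which.

**Not fully checked:**
- **upper_a:** the gripper hid most of it in the last picture. The visible edge fits it lying flat, and its underside was at about bench height when I let go.
- **Other pieces:** I planned the moves to clear upper_c, upper_d, the cups and the turquoise piece, but did not measure them again at the end. The last cup search returned only a wrong, low-confidence hit on the mould.

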